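# Slide the top marble tile off its stack onto the tile cutter and square it up for scoring

## Task

Slide the top marble tile off the stack and across onto the tile cutter's bed, keeping it flat the whole way (never lift it) and leaving the tiles below as they are. Then bring it gently fully home in the cutter's corner, flush along both the side stop and the end fence, ready to score. The side stop is already set to the cut width, which you must find by feel, and it is only lightly clamped, so do not shift it, do not bang the tile, and leave everything else on the bench in its place.

Things in the scene. Friction and masses are not known exactly. Their poses are not given: they have to be found in the camera images.
- top_tile_center (a point): Centre of the top one of five white marble tiles, each 100 x 100 x 10 mm (about 0.26 kg, varies by 20 percent), stacked on the bench, up to 3 mm out of line. Axes x, y along its edges, z up. At the start 45 mm above the bench (underside 40, top 50 mm); on the cutter's bed 43 mm. Too wide to grasp: push its edge, with the fingertips higher than its underside and lower than its top face.
- tile1: Marble tile 1 of the stack counted from below (100 x 100 x 10 mm); origin at the centre of its underside, 0 mm above the bench. Stays where it is.
- tile2: Marble tile 2 of the stack counted from below (100 x 100 x 10 mm); origin at the centre of its underside, 10 mm above the bench. Stays where it is.
- tile3: Marble tile 3 of the stack counted from below (100 x 100 x 10 mm); origin at the centre of its underside, 20 mm above the bench. Stays where it is.
- tile4: Marble tile 4 of the stack counted from below (100 x 100 x 10 mm); origin at the centre of its underside, 30 mm above the bench. Stays where it is.
- cutter: Hand tile cutter fixed on the bench: red base, black rubber bed, one steel rail lengthwise above it. Origin on the bench below the rail; x along the rail, away from the operator to the end fence; y to the left, to the stack; z up. The stack stands beside the bed's left edge, 9 to 23 mm away, its centre at x = 48 to 92, y = 143 to 155 mm of this frame, turned up to 0.13 rad from it.
- stop_mid (a point): Not on the stop itself: the middle of where the side stop's face may be, cutter's x = 110, y = -28 mm, 43 mm up. The stop is a steel arm along x (31 mm to the fence), 8 mm thick, 51 mm high, on a black clamp with red knob (79 mm high). Its face is set at random up to 12 mm either way of here along y and is not measured: feel for it with the tile's right edge. Lightly clamped: 12 N shifts it, a tile slides under 1 to 3 N.
- bed (a point): Top of the cutter's bed above the cutter's origin: flat, 38 mm above the bench (2 mm below the top tile's underside at the start). Axes as the cutter's. The bed reaches x from -210 to 160 mm (the fence), y from -80 to 80 mm, all open on the left side, towards the stack.
- rail (a point): Top of the steel guide rail above the cutter's origin, 79 mm above the bench. The rail runs along the cutter's x over the whole bed, y from -11 to 11 mm, its underside 61 mm above the bench: a tile on the bed passes under it. A red post at each end, x from -235 to -209 and 184 to 210 mm, 89 mm high.
- fence_face (a point): Point on the face of the aluminium end fence, straight below the rail: 160 mm along the cutter's x from its origin, 45 mm above the bench. Axes as the cutter's. The fence is rigid, its face is the plane x = 0 here, y from -105 to 105 mm, its top 54 mm above the bench.
- carriage (a joint): Place of the scoring carriage on the rail, m; 0 is 160 mm short of the cutter's origin, grows towards the fence. Parked within 10 mm of 0. Its black shoe on the rail is 62 mm long, 40 mm wide, its top 89 mm above the bench; a red handle rises from it to 198 mm above the bench, 118 mm towards the operator. It rolls under about 4 N. Leave it parked.
- tape_roll: Roll of cream masking tape lying flat, 110 mm across, 48 mm high; origin at the centre of its underside. Leave alone.
- sealer: White bottle of stone sealer with red cap, 60 mm across, 160 mm high; origin at the centre of its underside. Leave alone.
- wedge_jar: Clear jar with a blue lid, 72 mm across, 75 mm high; origin at the centre of its underside. Leave alone.
- rubbing_block: Abrasive rubbing block with a green grip, 100 x 50 x 34 mm; origin at the centre of its underside. Leave alone.
- mallet: Rubber mallet lying down, 300 mm long with its head at +x, 54 mm high; origin on the bench below the handle's middle. Leave alone.
- try_square: Try square, wooden stock 130 mm along y, steel blade 200 mm along x, 20 mm high; origin below the stock's centre. Leave alone.
Mind the look-alikes: they are no part of the job. Leave any purple or red look-alike of the part that bears top_tile_center alone.

How it is judged:
By the outcome, as a careful person would: the job done as asked, in the order asked, and still so for the second after the job is handed in, with the robot touching nothing.
It also fails if it takes over 72 s, if anything falls off the work surface, if the arm or the gripper's body presses on something with over 40 N, if the wrist force passes 120 N, or if a joint passes its speed limit or range.

## Robot

A 6-joint arm with a two-finger parallel gripper is mounted at the origin on the work surface. World frame = base frame: x ahead of the robot, y to its left, z up, the work surface at z = 0. Lengths are in mm, angles in rad, forces in N, time in s.
With the tool pointing down it reaches from about 300 to 775 mm from the base axis. Payload 14.6 kg.
Tool frame: the origin (TCP) lies midway between the tips of the shut fingers; the grasp point (between the pads) lies grasp_offset behind it (grasp_offset is the distance from the TCP to the grasp point, in mm); z points along the fingers, y is the line along which they close (so a half turn about z gives the same grasp; the last joint's range is limited). The gripper opens to 94 mm and grips with 3 to 60 N. Pads are 16 mm wide; open, the fingers measure 119 mm over their backs; the gripper's body (75 mm by 177 mm) begins 78 mm behind the grasp point.
Start: joints at [1.165, 0.3, 1.521, -0, 1.321, -0.067], TCP at [182.793, 518.725, 205.446] pointing down, gripper open.
Joint ranges: [-3.03, 3.03], [-0.79, 2.21], [0.23, 2.52], [-1.04, 4.18], [0, 3.07], [-2.55, 2.55]. Speed limits (rad/s): [2.22, 2.22, 2.57, 3.14, 3.14, 3.14].

## Interface

Orientations are given as [roll, pitch, yaw] about the fixed x, y, z axes, in that order (R = Rz(yaw) Ry(pitch) Rx(roll)).
In Python, from cell import * gives the robot as it stands. The module is installed in compiled form; this text tells all that it offers.
- The arm moves only by the shell command python3 -m jog 'ROWS' [FORCE]. ROWS is JSON, a list of rows, each a list of 3 entries, a list of its own where there are three numbers: the finger opening in mm, from 0 to 94, then the shift along the tool's x, y, z in units of 50 mm (1.0 is 50 mm), then the turn about the tool's z in units of 180 degrees (1.0 is 180 degrees). In form: [[fingers, [dx, dy, dz], twist], ...]. A call has 1 to 20 rows; each row shifts and turns the commanded pose from where the row before left it, along the tool's axes as they then stand; what a row does not reach is not made up. A row lasts 1/10 s, in which the tool goes at most 50 mm and 8.59 degrees, less where a joint would pass 70% of its speed; a pose out of reach is approached as far as the arm can. A call with a number of a shift or a turn outside -1 to 1 is refused whole. A call with a gripper value outside its range is refused whole. The fingers move at their own pace and stop on an object; FORCE is the grip in N (left out, the last holds). Time passes only in rows, so rows that do not move let the fingers close. It gives the time, the measured TCP pose, the force, the opening and the grip force at its end, in the units of the state.
- read_state(): the state, without advancing time (a new reading comes with each control period).
- camera(name): name is "scene" or "top" or "wrist"; returns the picture (480x640x3 uint8, red, green, blue); there is no depth.
- calibration(name): a dict with "mtx" (3x3 intrinsics, pixels), "distortion" ([k1, k2, p1, p2, k3] as OpenCV has them; the pictures are not rectified), "cam_to_world" (4x4, takes a point from camera to world coordinates); the wrist camera has in their place "hand_eye" (4x4, takes a point from camera to tool coordinates, whose origin is the TCP and whose axes are the flange's). Camera axes: x right, y down, z forward; pixel columns grow to the right and rows downward; lengths in mm; the calibration is good to about 2 mm. A picture is of the moment at which its call begins: read the wrist's pose just before it. calibration takes no time and is no camera call.
- sign_off(): hands the job in; it is judged then, once.
Trained networks look in the newest picture that a camera, given by its name, has taken for a name from the list of things; names that differ only in an ending like _2 or _b are one class to them, and where a whole thing is asked for, a point or a joint stands for the part that bears it (a point fixed in the world has none). Each returns a list of dicts, best first, with "conf" (0 to 1); they miss things now and then, are a little off and sometimes report something else, mostly with a low value. They report only what shows in the picture. A call takes as long as a camera call. They do not tell look-alikes from the thing itself.
- regions_of(camera, query): "pixels" (480x640 bool, what is visible of it) and "rect" ([centre column, centre row, width, height] in pixels, round what is visible of it).
The state is a dict: "clock": time; "joints": joint angles; "qd": joint speeds; "effort": joint torques, N m; "eef_pos": TCP position; "eef_rot": TCP orientation; "wrist_force": force on the tool from outside, world axes, zero at the start; "moment": the same for the moment, N m; "finger_gap": finger opening in mm; "finger_force": force on a finger pad.
Only numpy, scipy, OpenCV 4.12 (cv2) and the standard library are available. Lean on these libraries where they do the work, as an engineer would, in place of code of your own. Each camera call takes 0.05 s, during which the arm holds its last target. There are 200 camera calls.

## Working session

There is one attempt and no reset: what is moved stays moved. The work goes in short steps, Python scripts to look and compute and a shell command to move; the robot and the scene stay as the last step left them, time stands still between calls to the robot, and variables do not carry over. Pictures are saved under pics/ and viewed, at most 13 in all, crops included, and the job is handed in when it is done.

```bash
mkdir -p pics; python3 - <<'E'
from cell import *
import cv2,numpy as np
s=read_state();print({k:np.round(v,3).tolist() for k,v in s.items()})
a=camera("scene");b=camera("top")
cv2.imwrite("pics/scene.png",a[...,::-1]);cv2.imwrite("pics/top.png",b[...,::-1])
for c in("scene","top"):
    k=calibration(c);print(c,np.round(k["mtx"],1).tolist(),k["distortion"],np.round(k["cam_to_world"],3).tolist())
for q in("top_tile_center","cutter","carriage","fence_face"):
    for r in regions_of("top",q)[:4]:print(q,round(r["conf"],2),np.round(r["rect"],1))
k=calibration("wrist");print(np.round(k["mtx"],1).tolist(),np.round(k["hand_eye"],3).tolist())
E
```

```text
{'clock': 0.0, 'joints': [1.165, 0.3, 1.522, -0.0, 1.321, -0.067], 'qd': [0.0, 0.0, 0.0, 0.001, 0.0, -0.0], 'effort': [-0.003, -53.179, -35.274, 0.071, 0.024, -0.0], 'eef_pos': [182.69, 518.49, 204.893], 'eef_rot': [-3.14, -0.0, 2.803], 'wrist_force': [1.187, -0.661, 0.301], 'moment': [-0.033, 0.018, -0.021], 'finger_force': 0.0, 'finger_gap': 93.899}
scene [[535.3, 0.0, 318.8], [0.0, 535.3, 242.6], [0.0, 0.0, 1.0]] [-0.15359526  0.          0.          0.          0.        ] [[-0.631, 0.496, -0.597, 1384.879], [0.776, 0.413, -0.477, 647.528], [0.01, -0.764, -0.645, 1015.362], [0.0, 0.0, 0.0, 1.0]]
top [[524.5, 0.0, 327.5], [0.0, 524.5, 236.1], [0.0, 0.0, 1.0]] [-0.0661658  0.         0.         0.         0.       ] [[0.009, -0.989, 0.147, 325.489], [-1.0, -0.009, 0.001, -69.247], [0.001, -0.147, -0.989, 1478.902], [0.0, 0.0, 0.0, 1.0]]
top_tile_center 0.97 [283.8 222.8  41.7  33.7]
top_tile_center 0.68 [254.1 281.4  44.6  47.5]
top_tile_center 0.6 [280.6 160.2  48.6  36.4]
top_tile_center 0.22 [181.2 182.   30.5  30. ]
cutter 0.9 [338.9 267.7  74.5 180. ]
cutter 0.47 [282.6 222.4  40.5  40.3]
carriage 0.94 [339.8 326.3  21.9  59.2]
fence_face 0.57 [338.  266.6  72.6 182.7]
[[356.0, 0.0, 315.7], [0.0, 356.0, 242.0], [0.0, 0.0, 1.0]] [[-0.001, -0.974, -0.227, 65.345], [1.0, -0.001, 0.001, 1.157], [-0.001, -0.227, 0.974, -178.249], [0.0, 0.0, 0.0, 1.0]]
```

View pics/top.png

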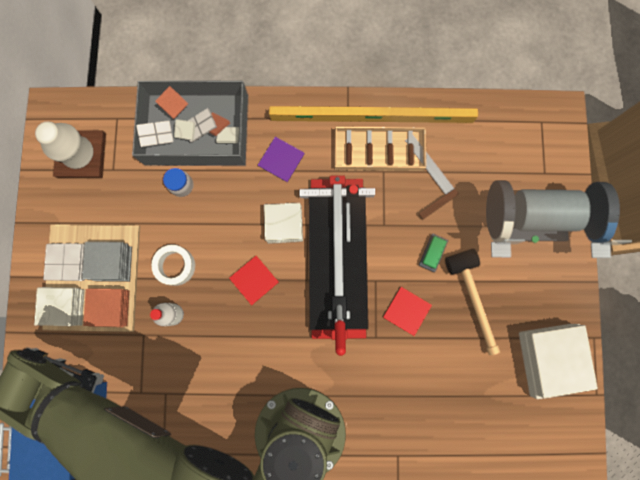

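View pics/scene.png

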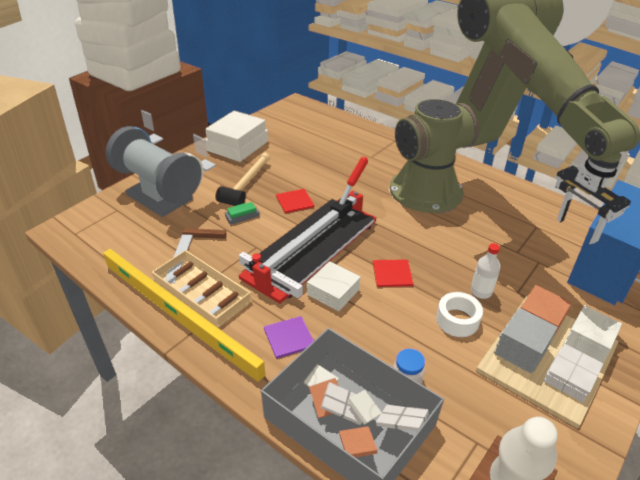

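The view shows the white stack at top pixel (283,222), close to the left of the cutter. Possible look-alikes are the red tiles at (254,281) and (407,310), the purple tile at (281,159) and the big white stack at (560,360). By the description I choose the one at (283,222).

```bash
cat > h.py <<'E'
from cell import *
import cv2,numpy as np
from scipy.spatial.transform import Rotation as R
def T(cam,s=None):
    k=calibration(cam)
    if cam!="wrist":return k,np.array(k["cam_to_world"])
    M=np.eye(4);M[:3,:3]=R.from_euler("xyz",s["eef_rot"]).as_matrix();M[:3,3]=s["eef_pos"]
    return k,M@np.array(k["hand_eye"])
def p2w(cam,uv,z,s=None):
    k,M=T(cam,s);n=cv2.undistortPoints(np.float64(uv).reshape(-1,1,2),np.array(k["mtx"]),np.array(k["distortion"]))[:,0]
    d=np.c_[n,np.ones(len(n))]@M[:3,:3].T;o=M[:3,3]
    return o+d*((z-o[2])/d[:,2])[:,None]
def w2p(cam,P,s=None):
    k,M=T(cam,s);I=np.linalg.inv(M)
    return cv2.projectPoints(np.float64(P).reshape(-1,1,3),cv2.Rodrigues(I[:3,:3])[0],I[:3,3],np.array(k["mtx"]),np.array(k["distortion"]))[0][:,0]
E
python3 - <<'E'
from h import *
b=cv2.imread("pics/top.png");cv2.imwrite("pics/crop.png",cv2.resize(b[150:360,225:385],None,fx=3.7,fy=2.8*1) if 0 else cv2.resize(b[150:360,225:425],None,fx=2.8,fy=2.8,interpolation=cv2.INTER_CUBIC))
camera("top")
m=regions_of("top","top_tile_center")[0]["pixels"]
r=cv2.minAreaRect(np.argwhere(m)[:,::-1].astype(np.float32));print(r);print(p2w("top",cv2.boxPoints(r),50).round(1), p2w("top",[r[0]],50).round(1))
print(p2w("top",[[338,190],[338,330]],79).round(1))
E
```

```text
((253.16246032714844, 279.9794921875), (35.6651496887207, 35.215824127197266), 51.8427734375)
[[422.4 201.8  50. ]
 [482.9 127.6  50. ]
 [406.7  65.4  50. ]
 [347.1 139.3  50. ]] [[414.6 133.5  50. ]]
[[660.7 -95.6  79. ]
 [283.2 -97.9  79. ]]
```

View pics/crop.png

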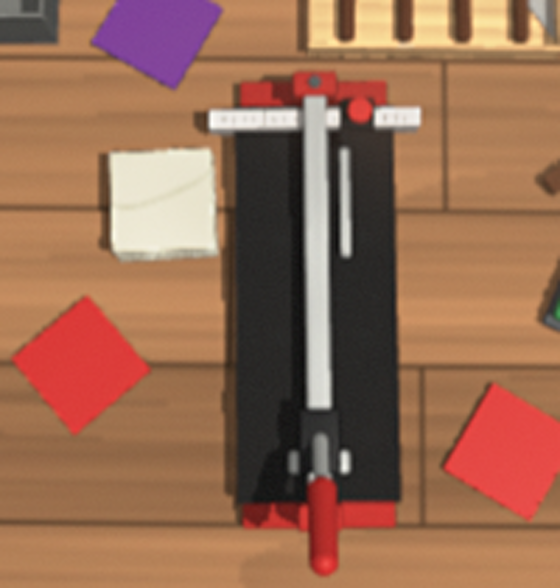

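The white tile with a grey vein at crop (163,202), which is top pixel (283,222), is the one I want. The stop's white bar is at crop (346,200). Moving above the stack.

```bash
python3 -m jog '[[60,[-0.692,-0.315,0],0],[60,[-0.692,-0.315,0],0],[60,[-0.692,-0.315,0],0],[60,[-0.692,-0.315,0],0],[60,[-0.692,-0.315,0],0],[60,[-0.692,-0.315,0],0],[60,[-0.692,-0.315,0],0],[60,[-0.692,-0.315,0],0],[60,[-0.692,-0.315,0],0],[60,[-0.692,-0.315,0],0],[60,[-0.692,-0.315,0],0],[60,[-0.692,-0.315,0],0],[60,[-0.692,-0.315,0],0],[60,[-0.692,-0.315,0],0]]'
python3 -m jog '[[60,[0,0,0],0.0436],[60,[0,0,0],0.0436],[60,[0,0,0],0.0436],[60,[0,0,0],0.0436],[60,[0,0,0],0.0436],[60,[0,0,0],0.0436],[60,[0,0,0],0.0436],[60,[0,0,0],0.0436],[60,[0,0,0],0.0436],[60,[0,0,0],0]]'
python3 - <<'E'
from h import *
s=read_state();print(s["eef_pos"],s["eef_rot"],s["joints"],s["wrist_force"])
a=camera("wrist");cv2.imwrite("pics/w1.png",a[...,::-1]);np.save("s1.npy",s,allow_pickle=True)
for q in("top_tile_center","cutter","stop_mid"):
  for r in regions_of("wrist",q)[:3]:
    m=r["pixels"];b=cv2.minAreaRect(np.argwhere(m)[:,::-1].astype(np.float32));print(q,r["conf"],np.round(r["rect"]),p2w("wrist",[b[0]],50,s).round(1),p2w("wrist",cv2.boxPoints(b),50,s).round(1).tolist())
E
```

```text
clock: 1.8
eef_pos: [567.4, 148.5, 205.5]
eef_rot: [3.142, 0.0, 2.803]
wrist_force: [0.1, 0.6, 0.1]
finger_gap: 59.8
finger_force: 0.0
clock: 2.8
eef_pos: [566.3, 149.8, 205.4]
eef_rot: [-3.141, 0.0, 1.568]
wrist_force: [-0.6, -0.5, 0.3]
finger_gap: 60.3
finger_force: 0.0
[566.34901018 149.76845366 205.40650012] [-3.14149824e+00  2.39027719e-05  1.56780035e+00] [ 1.96012217e-01  3.80134692e-01  1.41418145e+00 -4.88711701e-06
  1.34737379e+00  1.99009276e-01] [-0.62485532 -0.48943204  0.26849598]
top_tile_center 0.8 [491. 274. 124.  84.] [[745.   85.3  50. ]] [[683.1, 69.9, 50.0], [727.9, 149.8, 50.0], [807.6, 100.5, 50.0], [764.6, 14.2, 50.0]]
top_tile_center 0.78 [324. 304. 100.  68.] [[576.9  72.8  50. ]] [[526.1, 105.7, 50.0], [623.6, 111.0, 50.0], [630.1, 38.2, 50.0], [527.7, 32.4, 50.0]]
top_tile_center 0.59 [180. 232. 124. 124.] [[435.4 147.4  50. ]] [[371.1, 151.6, 50.0], [441.0, 209.3, 50.0], [498.6, 143.3, 50.0], [428.8, 80.0, 50.0]]
cutter 0.69 [317. 398. 206.  43.] [[565.9 -32.8  50. ]] [[451.2, -59.7, 50.0], [455.5, -7.7, 50.0], [676.6, -8.6, 50.0], [680.5, -60.6, 50.0]]
stop_mid 0.91 [316. 396. 208.  43.] [[565.9 -33.4  50. ]] [[455.5, -7.7, 50.0], [676.6, -8.6, 50.0], [680.6, -62.0, 50.0], [451.1, -61.0, 50.0]]
```

View pics/w1.png

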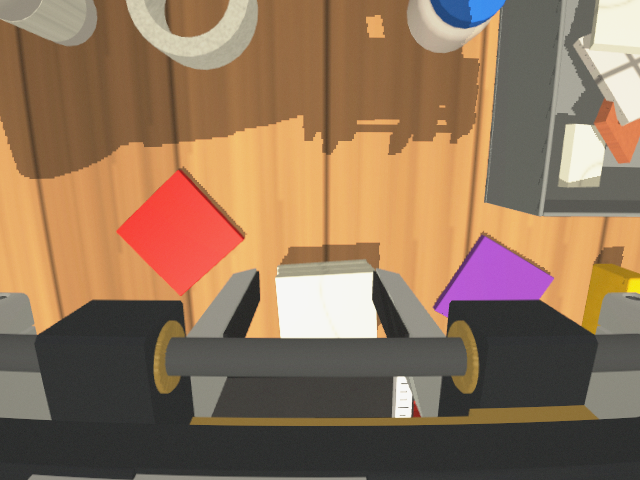

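The wrist view shows the white tile's left edge running from pixel (276,276) to (374,271), between the fingers, with the red and purple look-alikes to either side. Next I fit lines to the tile edges and to the bed and fence in the top picture.

```bash
python3 - <<'E'
from h import *
s=np.load("s1.npy",allow_pickle=True).item()
b=cv2.imread("pics/top.png").astype(int);v=b.max(2)
def sub(line,th,i): # interp crossing between i,i+1
    return i+(th-line[i])/(line[i+1]-line[i])
# bed left/right edges
th=70
L=[];Rr=[]
for r in range(205,320,3):
    row=v[r]; 
    i=next(c for c in range(295,330) if row[c]>th>=row[c+1]);L.append((sub(row,th,i),r))
    j=next((c for c in range(385,345,-1) if row[c]>th>=row[c-1]),None);Rr.append((j-(row[j]-th)/(row[j]-row[j-1]),r))
F=[]
for c in list(range(312,330,2))+list(range(346,364,2)):
    col=v[:,c]
    i=next((r for r in range(205,185,-1) if col[r]<=th<col[r-1]),None)
    if i:F.append((c,i-(th-col[i])/(col[i-1]-col[i])))
def fit(P,n,cam="top",z=38,s=None):
    W=p2w(cam,P,z,s)[:,:2]
    for _ in range(3):
        m=W.mean(0);d=np.linalg.svd(W-m)[2][0];d*=np.sign(d[np.argmax(abs(d))]);e=(W-m)@[-d[1],d[0]];k=abs(e)<max(1.5,2*np.median(abs(e)));W=W[k]
    print(n,len(W),m.round(1),"dir",np.arctan2(d[1],d[0]).round(4),"rms",e.std().round(2))
fit(L,"bedL");fit(Rr,"bedR");fit(F,"fence bottom")
# tile in wrist image
w=cv2.imread("pics/w1.png");g=w.min(2).astype(int)
far=[]
for c in range(285,370,3):
    print(g[262:284:2,c].tolist()) if c in(285,330,366) else 0
# tile top in top image
hsv=cv2.cvtColor(b.astype(np.uint8),cv2.COLOR_BGR2HSV)
m=((hsv[...,1]<60)&(hsv[...,2]>170)).astype(np.uint8);m[:198]=0;m[248:]=0;m[:,:258]=0;m[:,305:]=0
r=cv2.minAreaRect(np.argwhere(m)[:,::-1].astype(np.float32));print(r);print(p2w("top",cv2.boxPoints(r),50).round(1).tolist(),p2w("top",[r[0]],50))
print(p2w("wrist",[[276,276],[374,271]],50,s))
E
```

```text
bedL 38 [468.5 -14.2] dir 0.0205 rms 2.59
bedR 39 [ 468.6 -174.3] dir 0.0224 rms 0.34
fence bottom 12 [652.4 -69.8] dir 1.6516 rms 0.98
[67, 108, 141, 135, 134, 138, 133, 153, 244, 245, 245]
[134, 147, 133, 134, 135, 133, 183, 244, 243, 244, 244]
[138, 130, 135, 137, 132, 187, 241, 241, 241, 241, 240]
((282.8951721191406, 222.48350524902344), (38.75803756713867, 37.13444519042969), 87.61405944824219)
[[626.2, 110.8, 50.0], [631.5, 7.6, 50.0], [522.8, 1.3, 50.0], [517.6, 103.4, 50.0]] [[574.20771316  55.69564631  50.        ]]
[[527.52602767 104.54091992  50.        ]
 [623.92487873 109.30845662  50.        ]]
```

Cutter yaw is about 0.0215 and its origin about (493,-94), with bed width 160 ✓. The tile centre is about (578,57), yaw 0.05, which is cutter x 88, y 149 ✓ within the given ranges. Descending beside its left edge.

```bash
python3 -m jog '[[60,[-0.17,0.08,0],-0.009],[60,[-0.17,0.08,0],-0.008],[60,[0,0,0.5],0],[60,[0,0,0.5],0],[60,[0,0,0.5],0],[60,[0,0,0.5],0],[60,[0,0,0.5],0],[60,[0,0,0.4],0],[60,[0,0,0.2],0],[60,[0,0,0.08],0],[60,[0,0,0.04],0],[60,[0,0,0],0],[60,[0,0,0],0]]'
```

```text
clock: 4.3
eef_pos: [575.0, 133.0, 45.3]
eef_rot: [3.14, -0.0, 1.624]
wrist_force: [0.7, -0.1, -0.1]
finger_gap: 59.8
finger_force: 0.0
```

```bash
python3 -m jog '[[60,[-0.05,0,0.02],0],[60,[-0.05,0,0],0],[60,[-0.05,0,0],0],[60,[-0.05,0,0],0],[60,[-0.02,0,0],0],[60,[-0.02,0,0],0],[60,[-0.02,0,0],0],[60,[-0.02,0,0],0],[60,[-0.02,0,0],0],[60,[-0.02,0,0],0],[60,[-0.02,0,0],0],[60,[-0.02,0,0],0],[60,[-0.02,0,0],0],[60,[-0.02,0,0],0],[60,[-0.02,0,0],0],[60,[-0.02,0,0],0]]'
python3 -m jog '[[60,[0,0,0],0]]'
python3 - <<'E'
from h import *
s=read_state();print(s["moment"])
a=camera("wrist");cv2.imwrite("pics/w2.png",a[...,::-1]);np.save("s2.npy",s,allow_pickle=True)
E
```

```text
clock: 5.9
eef_pos: [575.8, 110.9, 43.5]
eef_rot: [-3.142, -0.0, 1.623]
wrist_force: [-0.3, 2.1, 0.5]
finger_gap: 60.1
finger_force: 0.8
clock: 6.0
eef_pos: [575.8, 110.8, 43.4]
eef_rot: [-3.142, 0.0, 1.623]
wrist_force: [-0.1, 0.7, -0.5]
finger_gap: 60.3
finger_force: 0.3
[0.11051907 0.05866558 0.05766414]
```

View pics/w2.png

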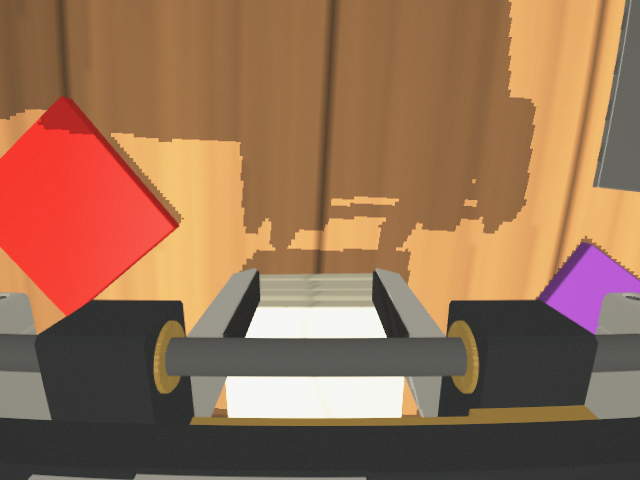

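The wrist view shows the top tile's edge (row ~306) between the fingers in line with them, with the lower tiles' sides showing at rows 275-305. The fingers are in contact.

```bash
python3 - <<'E'
from h import *
s=np.load("s2.npy",allow_pickle=True).item();print(s["eef_pos"])
g=cv2.imread("pics/w2.png").min(2).astype(int)
P=[]
for c in (270,300,340,365):
    i=next((r for r in range(285,330) if g[r,c]>225),None);P.append((c,i))
print(P,p2w("wrist",P,50,s).round(1).tolist())
E
```

```text
[575.75086584 110.8067625   43.44518826]
[(270, 308), (300, 308), (340, 308), (365, 308)] [[552.9, 101.0, 50.0], [568.4, 101.8, 50.0], [589.2, 102.9, 50.0], [602.1, 103.5, 50.0]]
```

```bash
python3 -m jog '[[60,[-0.04,0,0],0],[60,[-0.04,0,0],0.001],[60,[-0.05,0,0],0.001],[60,[-0.05,0,0],0.001],[60,[-0.05,0,0],0.001],[60,[-0.05,0,0],0.001],[60,[-0.05,0,0],0.001],[60,[-0.05,0,0],0.001],[60,[-0.05,0,0],0.001],[60,[-0.05,0,0],0.001],[60,[-0.05,0,0],0.001],[60,[-0.05,0,0],0],[60,[-0.05,0,0],0],[60,[-0.05,0,0],0],[60,[-0.05,0,0],0]]'
python3 - <<'E'
from h import *
s=read_state();a=camera("wrist");cv2.imwrite("pics/w3.png",a[...,::-1])
print(s["wrist_force"],s["joints"]);g=a.min(2).astype(int)
for c in (270,300,340,365):print(g[285:330:2,c].tolist())
E
```

```text
clock: 7.55
eef_pos: [577.0, 74.2, 43.4]
eef_rot: [-3.142, -0.0, 1.592]
wrist_force: [-0.3, 1.7, 0.0]
finger_gap: 60.1
finger_force: 0.9
[-0.3290874   1.68603232  0.01000108] [6.50110457e-02 5.47651034e-01 1.57460597e+00 4.84012263e-06
 1.01937957e+00 4.37193651e-02]
[218, 218, 216, 217, 120, 120, 120, 120, 103, 103, 104, 154, 216, 218, 220, 219, 218, 220, 220, 219, 221, 220, 220]
[214, 215, 216, 216, 175, 118, 119, 119, 105, 102, 105, 150, 208, 214, 213, 213, 213, 211, 209, 209, 209, 207, 207]
[211, 211, 213, 212, 211, 120, 118, 120, 103, 105, 104, 152, 209, 214, 214, 213, 212, 213, 212, 214, 213, 213, 213]
[208, 208, 209, 207, 209, 119, 119, 119, 103, 103, 104, 154, 206, 210, 210, 211, 210, 210, 211, 210, 210, 210, 209]
```

```bash
python3 -m jog '[[60,[-0.05,0,0],0],[60,[-0.05,0,0],0],[60,[-0.05,0,0],0],[60,[-0.05,0,0],0],[60,[-0.05,0,0],0],[60,[-0.05,0,0],0],[60,[-0.05,0,0],0],[60,[-0.05,0,0],0],[60,[-0.05,0,0],0],[60,[-0.05,0,0],0],[60,[-0.05,0,0],0],[60,[-0.05,0,0],0],[60,[-0.05,0,0],0],[60,[-0.05,0,0],0]]'
python3 -m jog '[[60,[-0.05,0,0],0],[60,[-0.05,0,0],0],[60,[-0.05,0,0],0],[60,[-0.05,0,0],0],[60,[-0.05,0,0],0],[60,[-0.05,0,0],0],[60,[-0.05,0,0],0],[60,[-0.05,0,0],0],[60,[-0.05,0,0],0],[60,[-0.05,0,0],0],[60,[-0.04,0,0],0],[60,[-0.03,0,0],0],[60,[0,0,0],0]]'
python3 - <<'E'
from h import *
s=read_state();a=camera("wrist");b=camera("top");cv2.imwrite("pics/t4.png",cv2.resize(b[150:360,225:425],None,fx=2.8,fy=2.8,interpolation=cv2.INTER_CUBIC)[...,::-1]);cv2.imwrite("pics/w4.png",a[...,::-1])
cv2.imwrite("pics/s4.png",camera("scene")[...,::-1])
E
```

```text
clock: 9.0
eef_pos: [577.9, 39.3, 43.6]
eef_rot: [3.141, -0.0, 1.592]
wrist_force: [-0.4, 4.3, 3.3]
finger_gap: 60.1
finger_force: 1.9
clock: 10.3
eef_pos: [578.4, 10.7, 43.5]
eef_rot: [3.141, 0.0, 1.592]
wrist_force: [0.7, -0.1, 0.3]
finger_gap: 60.0
finger_force: 0.0
```

View pics/w4.png

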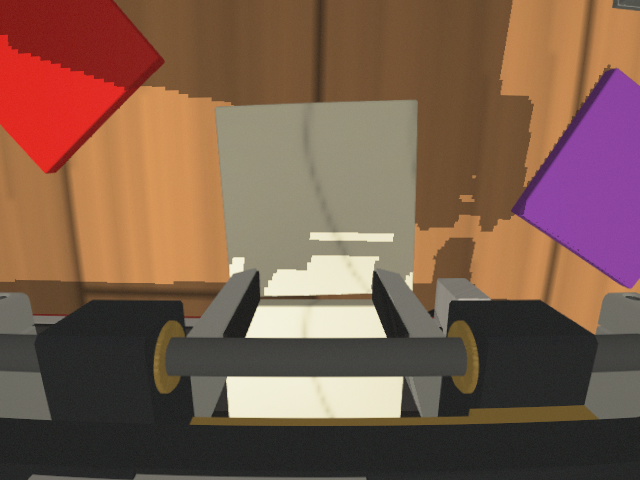

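The wrist view shows tile 4 left in place (rows 103-295) and the moved tile beyond it, its edge at row ~300 between the fingers. Measuring where the edge is.

```bash
python3 - <<'E'
from h import *
s=read_state();print(s["eef_pos"],s["eef_rot"][2],s["wrist_force"])
g=cv2.imread("pics/w4.png").min(2).astype(int)
for c in (270,300,340,365):print(g[288:316,c].tolist())
print(p2w("wrist",[[270,300],[365,299],[320,308]],48,s))
# cutter frame prediction of TCP
o=np.array([492.9,-93.7]);t=0.0215;Q=np.array([[np.cos(t),np.sin(t)],[-np.sin(t),np.cos(t)]])
print(Q@(s["eef_pos"][:2]-o))
E
```

```text
[578.40134035  10.88298796  43.50788787] 1.5920713716550874 [ 0.63251965  0.36131645 -0.21025968]
[219, 217, 217, 217, 216, 216, 218, 171, 82, 41, 41, 86, 102, 104, 104, 103, 104, 134, 173, 211, 220, 220, 220, 220, 220, 220, 220, 219]
[215, 213, 214, 214, 215, 214, 211, 148, 36, 35, 37, 81, 105, 104, 103, 103, 106, 132, 165, 204, 216, 215, 215, 216, 214, 215, 214, 213]
[210, 212, 213, 212, 212, 213, 160, 55, 56, 50, 51, 87, 102, 103, 104, 105, 105, 131, 165, 201, 214, 214, 214, 213, 213, 215, 214, 215]
[196, 194, 196, 199, 197, 141, 51, 50, 51, 52, 53, 86, 102, 102, 105, 103, 105, 136, 169, 201, 212, 211, 212, 211, 211, 211, 211, 211]
[[555.00025601   5.37764705  48.        ]
 [604.54584826   6.93781788  48.        ]
 [581.1910837    1.44584879  48.        ]]
[ 87.72994062 102.72067995]
```

View pics/t4.png

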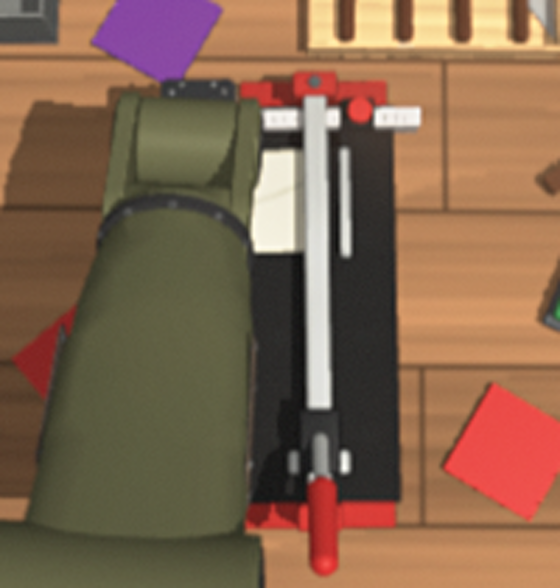

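The edge is 8.5 mm from the TCP, so the fingers are in contact, and the tile lies half under the rail just right of the stack. I'll push 4.5 mm more to clear the stack, then retract, rise and turn to push toward the fence.

```bash
python3 -m jog '[[60,[-0.03,0,0],0],[60,[-0.03,0,0],0],[60,[-0.03,0,0],0],[60,[0,0,0],0],[60,[0.08,0,0],0],[60,[0.12,0,0],0],[60,[0.2,0,0],0],[60,[0,0,-0.4],0],[60,[0,0,-0.8],0],[60,[0,0,-0.8],0],[60,[0,0,-0.8],0]]'
python3 -m jog '[[26,[0,0,0],-0.0455],[26,[0,0,0],-0.0455],[26,[0,0,0],-0.0455],[26,[0,0,0],-0.0455],[26,[0,0,0],-0.0455],[26,[0,0,0],-0.0455],[26,[0,0,0],-0.0455],[26,[0,0,0],-0.0455],[26,[0,0,0],-0.0455],[26,[0,0,0],-0.0455],[26,[0,0,0],-0.045],[26,[0,0,0],0],[26,[0,0,0],0]]'
python3 - <<'E'
from h import *
s=read_state();print(s["eef_pos"],s["eef_rot"][2],s["joints"])
o=np.array([492.9,-93.7]);t=0.0215;Q=np.array([[np.cos(t),np.sin(t)],[-np.sin(t),np.cos(t)]])
d=o+Q.T@[17,46]-s["eef_pos"][:2];y=s["eef_rot"][2];print("tool shift units",d@[np.cos(y),np.sin(y)]/50,d@[np.sin(y),-np.cos(y)]/50)
E
```

```text
clock: 11.55
eef_pos: [577.7, 27.3, 185.0]
eef_rot: [-3.141, 0.0, 1.593]
wrist_force: [0.0, -0.3, 0.9]
finger_gap: 60.0
finger_force: 0.0
clock: 12.85
eef_pos: [578.0, 26.9, 183.4]
eef_rot: [-3.142, -0.0, -3.124]
wrist_force: [-0.8, -0.8, -0.1]
finger_gap: 26.0
finger_force: 0.0
[577.96906397  26.94956714 183.40983193] -3.1242269694958074 [-1.66983075e-02  3.81370061e-01  1.46442227e+00 -1.35650471e-05
  1.29589340e+00 -1.60485664e+00]
tool shift units 1.4068323505205513 -1.4616855469297454
```

```bash
python3 -m jog '[[26,[0.352,-0.365,0],-0.001],[26,[0.352,-0.365,0],0],[26,[0.352,-0.365,0],0],[26,[0.352,-0.365,0],0],[26,[0,0,0],0],[26,[0,0,0],0]]'
python3 - <<'E'
from h import *
s=read_state();a=camera("wrist");cv2.imwrite("pics/w5.png",a[...,::-1]);np.save("s5.npy",s,allow_pickle=True);print(s["eef_pos"],s["eef_rot"][2])
E
```

```text
clock: 13.45
eef_pos: [509.6, -48.2, 183.7]
eef_rot: [-3.142, 0.001, -3.12]
wrist_force: [-0.7, 0.2, 0.6]
finger_gap: 26.1
finger_force: 0.0
[509.55964786 -48.16156644 183.74127816] -3.1204861031060376
```

View pics/w5.png

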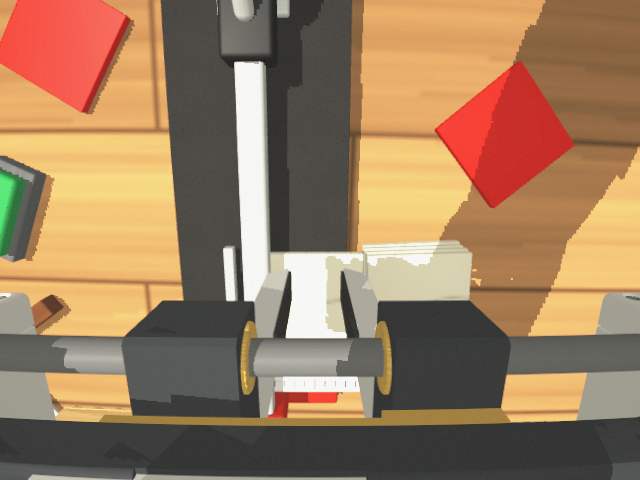

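The wrist view shows the tile's trailing edge at row ~252 (cols 270-363), with the stack to its right (363-471), the rail at cols 237-268 and the stop arm's end at (230,248). Converting these to the cutter frame.

```bash
cat >> h.py <<'E'
o=np.array([492.9,-93.7]);t=0.0215;Q=np.array([[np.cos(t),np.sin(t)],[-np.sin(t),np.cos(t)]])
def cut(P):return (np.atleast_2d(P)[:,:2]-o)@Q.T
E
python3 - <<'E'
from h import *
s=np.load("s5.npy",allow_pickle=True).item();g=cv2.imread("pics/w5.png").min(2).astype(int)
for c in (285,320,350):print(c,g[244:262,c].tolist())
print(250,g[200,225:280].tolist())
print("trail",cut(p2w("wrist",[[285,252],[320,252],[350,252]],48,s)).round(1).tolist(),"left corner",cut(p2w("wrist",[[363,253]],48,s)).round(1))
print("rail z79",cut(p2w("wrist",[[236,80],[265,80],[238,180],[268,180]],79,s)).round(1).tolist())
print("stop",cut(p2w("wrist",[[224,247],[236,247]],51,s)).round(1).tolist(),"bed",cut(p2w("wrist",[[163,20],[171,120],[364,20],[354,120]],38,s)).round(1).tolist())
print("tcp",cut([s["eef_pos"]]))
E
```

```text
285 [52, 45, 48, 46, 50, 48, 48, 80, 128, 169, 232, 246, 246, 246, 246, 246, 246, 246]
320 [70, 71, 68, 68, 69, 71, 74, 100, 158, 188, 234, 246, 246, 246, 246, 246, 246, 246]
350 [58, 56, 59, 58, 59, 59, 58, 90, 138, 172, 233, 246, 246, 246, 246, 239, 207, 207]
250 [71, 69, 71, 70, 69, 71, 71, 68, 70, 67, 70, 68, 70, 70, 114, 222, 242, 244, 245, 245, 245, 244, 245, 245, 245, 244, 244, 245, 245, 245, 245, 244, 244, 244, 244, 244, 244, 243, 235, 219, 193, 152, 134, 117, 72, 47, 49, 52, 46, 48, 47, 51, 52, 47, 46]
trail [[35.3, 18.4], [35.4, 50.3], [35.4, 77.7]] left corner [[36.3 89.6]]
rail z79 [[-105.6, -13.0], [-105.4, 8.7], [-31.5, -14.7], [-31.4, 9.0]]
stop [[29.8, -36.4], [29.8, -25.5]] bed [[-162.9, -81.4], [-81.7, -80.4], [-161.2, 86.8], [-80.7, 79.9]]
tcp [[17.63479844 45.16975406]]
```

```bash
python3 -m jog '[[26,[0.06,0,0],0],[26,[0,0,0.5],0],[26,[0,0,0.5],0],[26,[0,0,0.5],0],[26,[0,0,0.5],0],[26,[0,0,0.4],0],[26,[0,0,0.25],0],[26,[0,0,0.1],0],[26,[0,0,0.05],0],[26,[0,0,0],0],[26,[0,0,0],0]]'
python3 -m jog '[[26,[-0.05,0,0],0],[26,[-0.05,0,0],0],[26,[-0.02,0,0],0],[26,[-0.02,0,0],0],[26,[-0.02,0,0],0],[26,[-0.02,0,0],0],[26,[-0.02,0,0],0],[26,[-0.02,0,0],0],[26,[-0.02,0,0],0],[26,[-0.02,0,0],0],[26,[-0.02,0,0],0]]'
```

```text
clock: 14.6
eef_pos: [506.8, -48.3, 44.2]
eef_rot: [-3.141, 0.001, -3.117]
wrist_force: [0.2, -0.2, 0.3]
finger_gap: 25.9
finger_force: 0.0
clock: 15.7
eef_pos: [520.1, -47.9, 43.4]
eef_rot: [3.141, -0.001, -3.117]
wrist_force: [-3.6, 0.6, 1.6]
finger_gap: 26.2
finger_force: 1.6
```

```bash
python3 -m jog '[[26,[-0.03,0,0],0],[26,[-0.03,0,0],0],[26,[-0.03,0,0],0],[26,[-0.03,0,0],0],[26,[-0.03,0,0],0],[26,[-0.03,0,0],0],[26,[-0.03,0,0],0],[26,[-0.03,0,0],0],[26,[-0.03,0,0],0],[26,[-0.03,0,0],0],[26,[-0.03,0,0],0]]'
python3 -m jog '[[26,[-0.01,0,0],0],[26,[-0.01,0,0],0],[26,[-0.01,0,0],0],[26,[-0.01,0,0],0]]'
python3 - <<'E'
from h import *
s=read_state();a=camera("wrist");cv2.imwrite("pics/w6.png",a[...,::-1]);np.save("s6.npy",s,allow_pickle=True);print(s["eef_pos"],s["eef_rot"][2],cut(s["eef_pos"]))
E
```

```text
clock: 16.8
eef_pos: [537.0, -47.5, 43.4]
eef_rot: [3.142, -0.0, -3.117]
wrist_force: [-1.5, 0.6, -0.0]
finger_gap: 26.2
finger_force: 0.9
clock: 17.2
eef_pos: [538.9, -47.5, 43.5]
eef_rot: [3.142, 0.0, -3.117]
wrist_force: [-1.7, 0.2, -0.1]
finger_gap: 26.1
finger_force: 0.9
[538.8990318  -47.47157043  43.46618762] -3.117265011990788 [[46.98223535 45.22884244]]
```

View pics/w6.png

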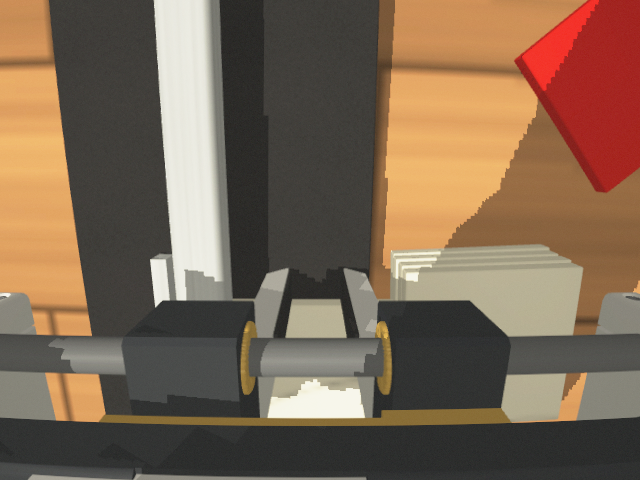

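The view shows the fingers on the trailing edge (row ~305), clear of the rail and with the stack untouched at the right. Creeping to the fence.

```bash
for i in 1; do python3 -m jog '[[26,[-0.01,0,0],0],[26,[-0.01,0,0],0],[26,[-0.01,0,0],0],[26,[-0.01,0,0],0]]'; python3 -m jog '[[26,[-0.006,0,0],0],[26,[-0.006,0,0],0],[26,[-0.006,0,0],0]]'; done
```

```text
clock: 17.65
eef_pos: [540.9, -47.4, 43.5]
eef_rot: [-3.142, 0.0, -3.117]
wrist_force: [-2.2, 0.2, 0.1]
finger_gap: 25.9
finger_force: 0.9
clock: 17.95
eef_pos: [541.8, -47.4, 43.5]
eef_rot: [-3.142, 0.0, -3.117]
wrist_force: [-1.8, 0.3, -0.1]
finger_gap: 26.0
finger_force: 0.9
```

```bash
python3 -m jog '[[26,[-0.006,0,0],0],[26,[-0.006,0,0],0],[26,[-0.006,0,0],0]]'; python3 -m jog '[[26,[-0.006,0,0],0],[26,[-0.006,0,0],0],[26,[-0.006,0,0],0]]'
```

```text
clock: 18.25
eef_pos: [542.5, -47.4, 43.4]
eef_rot: [3.142, -0.001, -3.117]
wrist_force: [-5.3, 0.7, 2.0]
finger_gap: 26.1
finger_force: 2.4
clock: 18.55
eef_pos: [542.6, -47.3, 43.3]
eef_rot: [3.141, -0.002, -3.117]
wrist_force: [-11.0, -0.6, 6.0]
finger_gap: 25.9
finger_force: 5.4
```

```bash
python3 -m jog '[[26,[-0.006,0,0],0],[26,[-0.006,0,0],0],[26,[-0.006,0,0],0]]'
```

```text
clock: 18.85
eef_pos: [542.8, -47.3, 43.3]
eef_rot: [3.141, -0.004, -3.117]
wrist_force: [-16.1, -0.4, 10.1]
finger_gap: 26.2
finger_force: 8.4
```

Fence contact came at TCP x≈542.5. Backing off, rising and turning for the final slide to the side stop.

```bash
python3 -m jog '[[26,[0.04,0,0],0],[26,[0.1,0,0],0],[26,[0.15,0,0],0],[40,[0,0,-0.4],0],[40,[0,0,-0.8],0],[40,[0,0,-0.8],0],[40,[0,0,-0.6],0],[40,[0,0,0],0]]'
python3 -m jog '[[40,[0,0,0],0.0455],[40,[0,0,0],0.0455],[40,[0,0,0],0.0455],[40,[0,0,0],0.0455],[40,[0,0,0],0.0455],[40,[0,0,0],0.0455],[40,[0,0,0],0.0455],[40,[0,0,0],0.0455],[40,[0,0,0],0.0455],[40,[0,0,0],0.0455],[40,[0,0,0],0.0455],[40,[0,0,0],0],[40,[0,0,0],0]]'
python3 - <<'E'
from h import *
s=read_state();print(s["eef_pos"],s["eef_rot"][2],cut(s["eef_pos"]))
d=o+Q.T@[108.5,113]-s["eef_pos"][:2];y=s["eef_rot"][2];print("tool shift units",d@[np.cos(y),np.sin(y)]/50,d@[np.sin(y),-np.cos(y)]/50)
E
```

```text
clock: 19.65
eef_pos: [531.3, -47.9, 177.7]
eef_rot: [-3.14, 0.007, -3.117]
wrist_force: [-0.1, 0.2, -0.2]
finger_gap: 39.9
finger_force: 0.0
clock: 20.95
eef_pos: [529.7, -47.7, 172.9]
eef_rot: [-3.141, -0.0, 1.598]
wrist_force: [-0.1, -0.2, 0.5]
finger_gap: 40.6
finger_force: 0.0
[529.67435432 -47.65917525 172.90615198] 1.5979227807060048 [[37.75565665 45.23959627]]
tool shift units 1.347225870038193 1.4224894471346432
```

```bash
python3 -m jog '[[40,[0.337,0.355,0],0.0015],[40,[0.337,0.355,0],0],[40,[0.337,0.355,0],0],[40,[0.337,0.355,0],0],[40,[0,0,0],0],[40,[0,0,0],0]]'
python3 - <<'E'
from h import *
s=read_state();a=camera("wrist");cv2.imwrite("pics/w7.png",a[...,::-1]);np.save("s7.npy",s,allow_pickle=True);print(s["eef_pos"],s["eef_rot"][2],cut(s["eef_pos"]))
E
```

```text
clock: 21.55
eef_pos: [599.3, 21.1, 172.8]
eef_rot: [-3.141, 0.0, 1.592]
wrist_force: [-0.0, 0.6, -0.2]
finger_gap: 39.9
finger_force: 0.0
[599.293029    21.08030303 172.81887935] 1.592042480987494 [[108.83602626 112.46650156]]
```

View pics/w7.png

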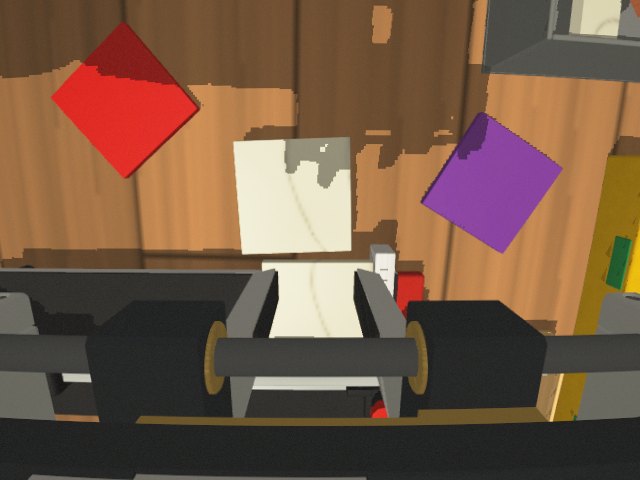

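The view shows the moved tile (left edge at row ~262, cols 262-372) against the fence (cols 372-395), with the stack in place (rows 138-253). Descending.

```bash
python3 -m jog '[[40,[0,0,0.5],0],[40,[0,0,0.5],0],[40,[0,0,0.5],0],[40,[0,0,0.5],0],[40,[0,0,0.35],0],[40,[0,0,0.15],0],[40,[0,0,0.05],0],[40,[0,0,0],0],[40,[0,0,0],0]]'
python3 - <<'E'
from h import *
s=read_state();print(s["eef_pos"],s["eef_rot"][2],cut(s["eef_pos"]))
s=np.load("s7.npy",allow_pickle=True).item();g=cv2.imread("pics/w7.png").min(2).astype(int)
for c in (285,350):print(c,g[252:275,c].tolist())
print(cut(p2w("wrist",[[285,263],[350,263]],48,s)))
E
```

```text
clock: 22.5
eef_pos: [600.1, 20.9, 47.0]
eef_rot: [3.14, 0.0, 1.589]
wrist_force: [0.1, 0.5, 0.1]
finger_gap: 40.1
finger_force: 0.0
[600.11221269  20.93411588  47.01965985] 1.5889655536916565 [[109.65187784 112.3027371 ]]
285 [172, 80, 51, 41, 43, 38, 35, 63, 92, 103, 139, 199, 220, 216, 218, 218, 219, 217, 217, 219, 218, 218, 217]
350 [55, 52, 50, 49, 48, 50, 53, 72, 95, 102, 136, 189, 212, 209, 210, 208, 210, 208, 208, 209, 208, 208, 208]
[[ 81.93071012  89.45260178]
 [139.55924793  89.40460491]]
```

```bash
python3 -m jog '[[40,[0,0,0.06],-0.001],[40,[-0.05,0,0],0],[40,[-0.05,0,0],0],[40,[-0.05,0,0],0],[40,[-0.05,0,0],0],[40,[-0.02,0,0],0],[40,[-0.02,0,0],0],[40,[-0.02,0,0],0],[40,[-0.02,0,0],0],[40,[-0.02,0,0],0],[40,[-0.02,0,0],0]]'
python3 -m jog '[[40,[-0.015,0,0],0],[40,[-0.015,0,0],0],[40,[-0.015,0,0],0]]'
python3 -c "
from h import *;s=read_state();print(cut(s['eef_pos']),s['eef_rot'])"
```

```text
clock: 23.6
eef_pos: [600.0, 5.2, 42.9]
eef_rot: [-3.142, -0.0, 1.592]
wrist_force: [-0.4, 2.1, -0.2]
finger_gap: 39.9
finger_force: 0.9
clock: 23.9
eef_pos: [600.0, 2.8, 42.9]
eef_rot: [-3.142, -0.0, 1.592]
wrist_force: [0.4, 1.4, -0.1]
finger_gap: 40.2
finger_force: 0.9
[[109.17730281  94.17530126]] [-3.14156352e+00 -4.72949897e-05  1.59202773e+00]
```

```bash
python3 -m jog '[[40,[-0.01,0,0],0],[40,[-0.01,0,0],0],[40,[-0.01,0,0],0],[40,[-0.01,0,0],0],[40,[-0.01,0,0],0],[40,[-0.01,0,0],0],[40,[-0.01,0,0],0],[40,[-0.01,0,0],0]]'; python3 -m jog '[[40,[-0.006,0,0],0],[40,[-0.006,0,0],0],[40,[-0.006,0,0],0]]'
```

```text
clock: 24.7
eef_pos: [600.1, -1.2, 43.0]
eef_rot: [3.142, 0.0, 1.592]
wrist_force: [0.1, 1.7, -0.0]
finger_gap: 40.3
finger_force: 0.9
clock: 25.0
eef_pos: [600.1, -2.1, 42.9]
eef_rot: [-3.142, -0.0, 1.592]
wrist_force: [0.9, 0.7, 0.4]
finger_gap: 40.3
finger_force: 0.9
```

```bash
python3 -m jog '[[40,[-0.006,0,0],0],[40,[-0.006,0,0],0],[40,[-0.006,0,0],0]]'
```

```text
clock: 25.3
eef_pos: [600.2, -3.0, 42.9]
eef_rot: [-3.142, 0.0, 1.592]
wrist_force: [-0.5, 2.0, -0.6]
finger_gap: 40.0
finger_force: 0.9
```

```bash
python3 -m jog '[[40,[-0.006,0,0],0],[40,[-0.006,0,0],0],[40,[-0.006,0,0],0]]'; python3 -c "
from h import *;s=read_state();print(cut(s['eef_pos']),s['eef_rot'])"
```

```text
clock: 25.6
eef_pos: [600.2, -3.9, 43.0]
eef_rot: [3.142, 0.0, 1.592]
wrist_force: [-0.3, 2.5, 0.6]
finger_gap: 40.3
finger_force: 0.9
[[109.20596829  87.46830735]] [3.14153383e+00 2.55379724e-05 1.59204934e+00]
```

```bash
python3 -m jog '[[40,[-0.006,0,0],0],[40,[-0.006,0,0],0],[40,[-0.006,0,0],0]]'
```

```text
clock: 25.9
eef_pos: [600.2, -4.8, 42.9]
eef_rot: [-3.142, 0.0, 1.592]
wrist_force: [0.1, 2.6, -0.0]
finger_gap: 40.1
finger_force: 0.9
```

```bash
python3 -m jog '[[40,[-0.005,0,0],0],[40,[-0.005,0,0],0],[40,[-0.005,0,0],0]]'
```

```text
clock: 26.2
eef_pos: [600.2, -5.5, 42.9]
eef_rot: [3.142, -0.0, 1.592]
wrist_force: [0.1, 2.5, 0.0]
finger_gap: 40.1
finger_force: 0.9
```

```bash
python3 -m jog '[[40,[-0.005,0,0],0],[40,[-0.005,0,0],0],[40,[-0.005,0,0],0]]'
```

```text
clock: 26.5
eef_pos: [600.3, -6.3, 43.0]
eef_rot: [3.142, 0.0, 1.592]
wrist_force: [-0.2, 1.0, 0.1]
finger_gap: 40.3
finger_force: 0.9
```

```bash
python3 -m jog '[[40,[-0.005,0,0],0],[40,[-0.005,0,0],0],[40,[-0.005,0,0],0]]'
```

```text
clock: 26.8
eef_pos: [600.2, -7.0, 42.9]
eef_rot: [-3.142, -0.0, 1.592]
wrist_force: [-0.5, 0.8, 0.3]
finger_gap: 40.2
finger_force: 0.9
```

```bash
python3 -m jog '[[40,[-0.005,0,0],0],[40,[-0.005,0,0],0],[40,[-0.005,0,0],0]]'
```

```text
clock: 27.1
eef_pos: [600.3, -7.8, 43.0]
eef_rot: [3.142, 0.0, 1.592]
wrist_force: [0.3, 1.7, 0.2]
finger_gap: 40.0
finger_force: 0.9
```

```bash
python3 -m jog '[[40,[-0.005,0,0],0],[40,[-0.005,0,0],0],[40,[-0.005,0,0],0]]'
```

```text
clock: 27.4
eef_pos: [600.3, -8.6, 43.0]
eef_rot: [3.142, 0.0, 1.592]
wrist_force: [-0.6, 2.3, -0.8]
finger_gap: 40.0
finger_force: 0.9
```

```bash
python3 -m jog '[[40,[-0.005,0,0],0],[40,[-0.005,0,0],0],[40,[-0.005,0,0],0]]'
```

```text
clock: 27.7
eef_pos: [600.3, -9.3, 43.0]
eef_rot: [3.142, 0.0, 1.592]
wrist_force: [-0.9, 1.5, 0.5]
finger_gap: 40.1
finger_force: 0.9
```

```bash
python3 -m jog '[[40,[-0.005,0,0],0],[40,[-0.005,0,0],0],[40,[-0.005,0,0],0]]'
```

```text
clock: 28.0
eef_pos: [600.3, -10.0, 42.9]
eef_rot: [-3.142, -0.0, 1.592]
wrist_force: [-0.1, 1.5, 0.2]
finger_gap: 40.4
finger_force: 0.9
```

```bash
python3 -m jog '[[40,[-0.005,0,0],0],[40,[-0.005,0,0],0],[40,[-0.005,0,0],0]]'
```

```text
clock: 28.3
eef_pos: [600.3, -10.8, 42.9]
eef_rot: [-3.142, 0.0, 1.592]
wrist_force: [-0.1, 2.1, 0.2]
finger_gap: 39.9
finger_force: 0.9
```

```bash
python3 -m jog '[[40,[-0.005,0,0],0],[40,[-0.005,0,0],0],[40,[-0.005,0,0],0]]'
```

```text
clock: 28.6
eef_pos: [600.4, -11.6, 43.0]
eef_rot: [3.142, 0.0, 1.592]
wrist_force: [-0.2, 0.9, 0.2]
finger_gap: 39.9
finger_force: 0.9
```

```bash
python3 -m jog '[[40,[-0.005,0,0],0],[40,[-0.005,0,0],0],[40,[-0.005,0,0],0]]'; python3 - <<'E'
from h import *
s=read_state();a=camera("top");cv2.imwrite("pics/t8.png",cv2.resize(a[180:250,290:390],None,fx=6,fy=6,interpolation=cv2.INTER_CUBIC)[...,::-1]);print(cut(s["eef_pos"]))
E
```

```text
clock: 28.9
eef_pos: [600.4, -12.3, 42.9]
eef_rot: [3.142, 0.0, 1.592]
wrist_force: [0.3, 1.0, -0.4]
finger_gap: 39.8
finger_force: 0.9
[[109.18448329  79.07435433]]
```

View pics/t8.png

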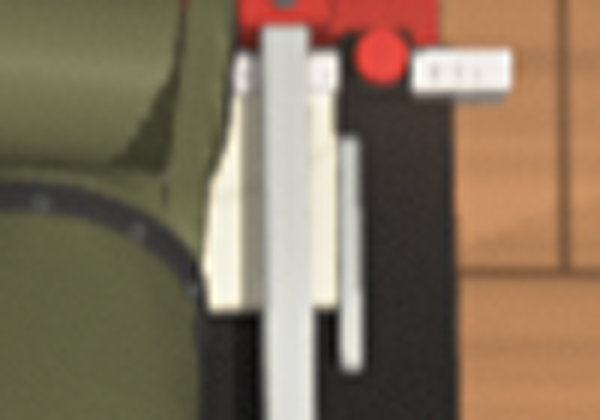

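The top crop shows the tile's right edge at col 338 and the stop's face at col 342, so 1-2 mm remain. The tile is square against the fence. Smaller steps now.

```bash
python3 -m jog '[[40,[-0.005,0,0],0],[40,[-0.005,0,0],0],[40,[-0.005,0,0],0]]'
```

```text
clock: 29.25
eef_pos: [600.4, -13.0, 42.9]
eef_rot: [3.142, -0.0, 1.592]
wrist_force: [-0.2, 3.6, 0.0]
finger_gap: 40.2
finger_force: 1.6
```

```bash
python3 -m jog '[[40,[-0.003,0,0],0],[40,[-0.003,0,0],0]]'
```

```text
clock: 29.45
eef_pos: [600.4, -13.1, 43.0]
eef_rot: [3.141, -0.0, 1.592]
wrist_force: [0.4, 6.1, -0.8]
finger_gap: 39.9
finger_force: 2.4
```

The stop is felt at about 4 N net, well below 12 N. Retracting and checking how it sits.

```bash
python3 -m jog '[[40,[0,0,0],0],[40,[0.02,0,0],0],[40,[0.06,0,0],0],[40,[0.15,0,0],0],[40,[0.15,0,0],0],[40,[0,0,-0.3],0],[40,[0,0,-0.7],0],[40,[0,0,-0.8],0],[40,[0,0,-0.8],0],[40,[0.8,0,0],0],[40,[0,0,0],0],[40,[0,0,0],0]]'
python3 - <<'E'
from h import *
s=read_state();a=camera("wrist");cv2.imwrite("pics/w9.png",cv2.resize(a[230:440,180:440],None,fx=2.8,fy=2.8,interpolation=cv2.INTER_CUBIC)[...,::-1]);np.save("s9.npy",s,allow_pickle=True);cv2.imwrite("pics/w9f.png",a[...,::-1]);print(s["eef_pos"])
E
```

```text
clock: 30.65
eef_pos: [599.0, 46.1, 173.6]
eef_rot: [3.141, 0.0, 1.594]
wrist_force: [0.2, -0.5, -0.8]
finger_gap: 40.1
finger_force: 0.0
[598.98128104  46.07126139 173.60406988]
```

View pics/w9.png

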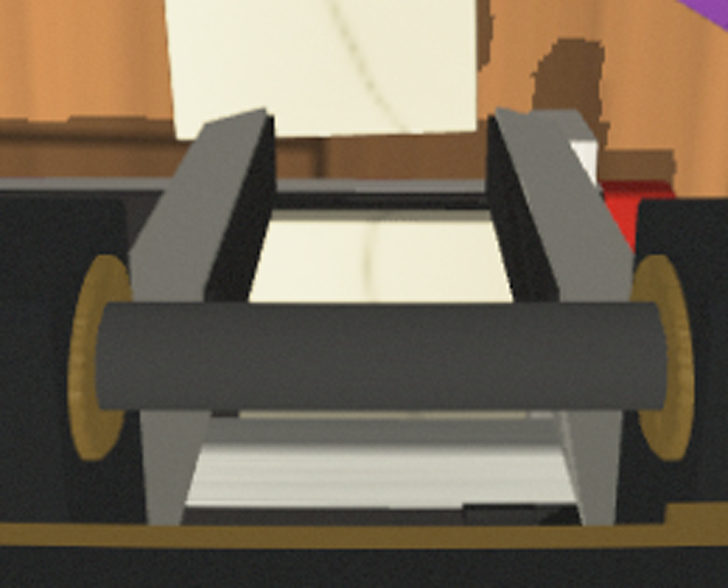

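The seam at the fence is hidden by the gripper, so I'll confirm flushness by feel with a gentle +x nudge.

```bash
python3 -m jog '[[6,[0,0,0],-0.0455],[6,[0,0,0],-0.0455],[6,[0,0,0],-0.0455],[6,[0,0,0],-0.0455],[6,[0,0,0],-0.0455],[6,[0,0,0],-0.0455],[6,[0,0,0],-0.0455],[6,[0,0,0],-0.0455],[6,[0,0,0],-0.0455],[6,[0,0,0],-0.0455],[6,[0,0,0],-0.045],[6,[0,0,0],0],[6,[0,0,0],0]]'
python3 - <<'E'
from h import *
s=read_state();print(s["eef_pos"],s["eef_rot"][2],cut(s["eef_pos"]))
d=o+Q.T@[36,33]-s["eef_pos"][:2];y=s["eef_rot"][2];print("tool shift units",d@[np.cos(y),np.sin(y)]/50,d@[np.sin(y),-np.cos(y)]/50)
b=camera("top");cv2.imwrite("pics/t10.png",cv2.resize(b[180:250,270:390],None,fx=6,fy=6,interpolation=cv2.INTER_CUBIC)[...,::-1])
E
```

```text
clock: 32.0
eef_pos: [599.1, 45.0, 172.8]
eef_rot: [-3.142, -0.0, -3.125]
wrist_force: [-0.6, -0.9, -0.5]
finger_gap: 6.0
finger_force: 0.0
[599.07082156  44.99810597 172.77169379] -3.125345945312134 [[109.12806332 136.3835538 ]]
tool shift units 1.4516790557593047 -2.0753257708551183
```

```bash
python3 -m jog '[[6,[0.29,-0.415,0],-0.0016],[6,[0.29,-0.415,0],0],[6,[0.29,-0.415,0],0],[6,[0.29,-0.415,0],0],[6,[0.29,-0.415,0],0],[6,[0,0,0],0],[6,[0,0,0],0]]'
python3 - <<'E'
from h import *
s=read_state();print(s["eef_pos"],s["eef_rot"][2],cut(s["eef_pos"]))
E
```

```text
clock: 32.75
eef_pos: [529.4, -60.1, 173.2]
eef_rot: [3.142, 0.0, -3.118]
wrist_force: [0.2, 0.3, -0.6]
finger_gap: 6.0
finger_force: 0.0
[529.39834469 -60.09132682 173.15313606] -3.11828933934723 [[37.21244014 32.81625172]]
```

Contact is expected at TCP cutter x ≈ 50.5, which leaves 13 mm.

```bash
python3 -m jog '[[6,[0,0,0.5],0],[6,[0,0,0.5],0],[6,[0,0,0.5],0],[6,[0,0,0.5],0],[6,[0,0,0.35],0],[6,[0,0,0.15],0],[6,[0,0,0.07],0],[6,[0,0,0],0],[6,[0,0,0],0],[6,[0,0,0],0],[6,[0,0,0],0]]'
python3 -m jog '[[6,[-0.05,0,0],0],[6,[-0.05,0,0],0],[6,[-0.05,0,0],0],[6,[-0.02,0,0],0],[6,[-0.02,0,0],0],[6,[0,0,0],0]]'
python3 -m jog '[[6,[-0.01,0,0],0],[6,[-0.01,0,0],0],[6,[-0.01,0,0],0]]'
```

```text
clock: 33.85
eef_pos: [529.5, -59.9, 45.0]
eef_rot: [-3.141, 0.001, -3.115]
wrist_force: [0.4, -0.2, 1.0]
finger_gap: 6.2
finger_force: 0.0
clock: 34.45
eef_pos: [538.8, -59.6, 44.4]
eef_rot: [-3.142, -0.0, -3.115]
wrist_force: [-0.4, -0.6, -0.1]
finger_gap: 6.1
finger_force: 0.0
clock: 34.75
eef_pos: [540.3, -59.6, 44.4]
eef_rot: [3.142, -0.0, -3.115]
wrist_force: [-0.0, 0.2, -0.1]
finger_gap: 6.0
finger_force: 0.0
```

```bash
python3 -m jog '[[6,[-0.01,0,0],0],[6,[-0.01,0,0],0],[6,[-0.01,0,0],0]]';python3 -m jog '[[6,[-0.006,0,0],0],[6,[-0.006,0,0],0]]'
```

```text
clock: 35.05
eef_pos: [541.8, -59.6, 44.4]
eef_rot: [-3.142, 0.0, -3.115]
wrist_force: [0.3, -0.6, -0.9]
finger_gap: 6.1
finger_force: 0.0
clock: 35.25
eef_pos: [542.4, -59.5, 44.4]
eef_rot: [3.142, 0.0, -3.115]
wrist_force: [0.2, -0.0, -0.5]
finger_gap: 6.0
finger_force: 0.0
```

```bash
python3 -m jog '[[6,[-0.006,0,0],0],[6,[-0.006,0,0],0]]'
```

```text
clock: 35.45
eef_pos: [542.8, -59.5, 44.4]
eef_rot: [3.142, -0.001, -3.115]
wrist_force: [-2.7, -0.7, 1.3]
finger_gap: 6.2
finger_force: 1.4
```

```bash
python3 -m jog '[[6,[-0.006,0,0],0],[6,[-0.006,0,0],0],[6,[0,0,0],0]]'
```

```text
clock: 35.75
eef_pos: [542.9, -59.5, 44.3]
eef_rot: [3.141, -0.002, -3.115]
wrist_force: [-6.2, -0.8, 3.9]
finger_gap: 5.8
finger_force: 3.3
```

Contact came where the fence predicts, with no travel, so the tile is flush. Retracting clear and taking a last look.

```bash
python3 -m jog '[[6,[0.02,0,0],0],[6,[0.06,0,0],0],[6,[0.15,0,0],0],[6,[0.15,0,0],0],[6,[0,0,-0.4],0],[6,[0,0,-0.8],0],[6,[0,0,-0.8],0],[6,[0,0,-0.8],0],[6,[0,0,-0.6],0],[6,[0,0.8,0],0],[6,[0,0.8,0],0],[6,[0,0.8,0],0],[6,[0,0.8,0],0],[6,[0,0.8,0],0],[6,[0,0,0],0],[6,[0,0,0],0]]'
python3 - <<'E'
from h import *
b=camera("top");cv2.imwrite("pics/t11.png",cv2.resize(b[170:260,255:385],None,fx=6,fy=6,interpolation=cv2.INTER_CUBIC)[...,::-1])
E
```

```text
clock: 37.35
eef_pos: [518.9, 140.2, 214.3]
eef_rot: [-3.141, -0.0, -3.114]
wrist_force: [0.2, -0.0, -0.3]
finger_gap: 5.9
finger_force: 0.0
```

View pics/t11.png

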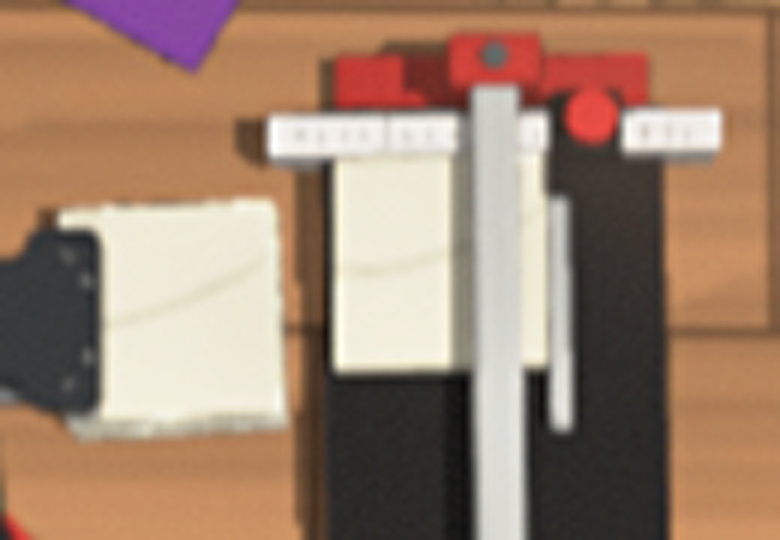

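The top crop shows the tile flush with the fence (row ~155) and the stop (col ~549), with the stack in place. Handing in.

```bash
python3 -c "
from cell import *
print(sign_off())"
```

```text
the job is handed in; nothing more can be done
None
```

The top tile is home in the cutter's corner, flush by feel and by camera against both the end fence and the side stop; the side stop felt at most about 6 N (it shifts at 12 N), the stack looked undisturbed, and I handed the job in at about 37 s.

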